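# Square a soldering block against a stepped stop with a spacer

## Task

The stop at the back of the black charcoal soldering block has one thick and one thin pad, so the gap behind the block is wide on one side and too narrow for the steel spacer on the other. Stand the spacer upright in the wide gap, centred in front of the thin pad with its broad faces parallel to the stop, and let go of it; then push the block from its front with the fingers until it sits square and flush against both the thick pad and the spacer. Finish while still pressing the block there firmly with the fingers, do not back away, and leave the tape roll, the pin vise and the yellow jar where they are.

Things in the scene. Friction and masses are not known exactly. Their poses are not given: they have to be found in the camera images.
- stop_rail: aluminium stop rail fixed to the bench, 150 mm long and 24 mm high, 16 mm thick with a 5 mm high bolted foot behind it (50 mm deep in all). Origin: on the bench under the middle of its front face. Its y axis runs along the rail, its -x axis points out of the front face towards the robot (turned up to 0.3 rad), z up.
- thick_pad: steel pad fixed to the rail's front face, 24 mm thick, 30 mm along the rail, 24 mm high, centred 40 mm to one side of the rail's middle (left or right, it varies). Origin: on the bench under the middle of its rear face, where it meets the rail; axes as the rail's, so its front face is at x = -24 mm.
- thin_pad: steel pad like the thick one but only 4 mm thick, fixed to the other half of the rail (centred 40 mm from the rail's middle). Origin under the middle of its rear face, axes as the rail's; front face at x = -4 mm.
- soldering_block: loose black charcoal block, 110 (its x) x 68 (y) x 30 mm high, 0.1 kg, lying before the stop, long side along the rail within 0.06 rad. Origin: centre of underside. Starts 10 to 14 mm from the thick pad's face, so 30 to 34 mm from the thin pad's; flush, its rear side is 24 mm before the rail's face. Pushed only at its middle, friction can jam it askew; pushes nearer its ends straighten it.
- spacer: loose steel spacer standing upright on the bench to the right of the block, about 0.18 kg. Foot 20 mm thick (its x) x 40 mm wide (its y) x 32 mm high; on it a grip stem 14 mm (x) x 22 mm (y), from 32 to 66 mm height, centred. Origin: centre of its underside. Same shape when turned half round. Its 20 mm thickness equals the step between the two pads.
- tape_roll: bystander: roll of masking tape lying flat, 65 mm across, 19 mm high; origin at the centre of its underside
- pin_vise: bystander: slim metal pin vise lying on the bench, 125 mm long (its y), 12 mm thick; origin at the centre of its underside
- yellow_jar: bystander: small yellow jar with a white lid, 35 mm across, 30 mm high; origin at the centre of its underside
Not all that is in view belongs to the job. There is more than one size of the soldering_block; the one meant has the size given above.

How it is judged:
By the outcome, as a careful person would: the job done as asked, in the order asked, and still so for the second after the job is handed in, while the arm keeps its last pose, push and grip.
It also fails if it takes over 50 s, if anything falls off the work surface, if the arm or the gripper's body presses on something with over 40 N, if the wrist force passes 120 N, or if a joint passes its speed limit or range.

## Robot

A 6-joint arm with a two-finger parallel gripper is mounted at the origin on a cart in front of the work surface, level with it; the furniture and walls round the work are solid. World frame = base frame: x ahead of the robot, y to its left, z up, the work surface at z = 0. Lengths are in m, angles in rad, forces in N, time in s.
With the tool pointing down it reaches from about 0.35 to 0.975 m from the base axis. Payload 4.9 kg.
Tool frame: the origin (TCP) lies on the centre line of the jaws, within the pads' length; the fingertips stand manip.tcp_to_tips ahead of it and the grasp point (between the pads) is the TCP (manip.tcp_to_tips is the distance from the TCP to the fingertips, in m); y points along the fingers, z is the direction in which the jaws open and shut, and the axes are right-handed (so a half turn about y gives the same grasp; the last joint's range is limited). The gripper opens to 85 mm and grips with 20 to 120 N. Pads are 22 mm wide; open, the fingers measure 114 mm over their backs; the gripper's body (76 mm by 85 mm) begins 54 mm behind the grasp point. The pads swing forward as they close: fully open they stand 13 mm farther back than shut.
Start: joints at [-1.32, 0.053, 1.613, -0, 1.476, -0.119], TCP at [0.226, -0.583, 0.218] pointing down, gripper open.
Joint ranges: [-3.01, 3.01], [-1.01, 2.22], [0.06, 2.58], [-1.02, 4.17], [0.09, 2.62], [-3.14, 3.14]. Speed limits (rad/s): [2.57, 2.57, 3.14, 3.14, 3.14, 3.14].

## Interface

Orientations are given as a unit quaternion [w, x, y, z].
In Python, from plant import manip gives the robot as it stands.
- The arm moves only by the tool apply_moves, never from a script. Its argument "moves" is a list of rows, each a list of 7 numbers: the gripper's target within -1 to 1 (shut at 1, half-way at 0, fully open at -1), then the shift along the tool's x, y, z in mm, then the turn, a rotation vector about the tool's x, y, z in degrees. A call has 1 to 20 rows; each row shifts and turns the commanded pose from where the row before left it, along the tool's axes as they then stand; what a row does not reach is not made up. A row lasts 1/10 s, in which the tool goes at most 50 mm and 8.59 degrees, less where a joint would pass 70% of its speed; a pose out of reach is approached as far as the arm can. A call with a gripper value outside its range is refused whole. The fingers move at their own pace and stop on an object; the grip force is fixed at half the most. Time passes only in rows, so rows that do not move let the fingers close. It gives the time, the measured TCP pose, the force and the opening at its end, in the units of the state.
- manip.state(): the state, without advancing time (a new reading comes with each control period).
- manip.grab_frame(name): name is "scene" or "top" or "wrist"; returns the picture (384x512x3 uint8, blue, green, red); there is no depth.
- manip.calibration(name): a dict with "mtx" (3x3 intrinsics, pixels), "distortion" ([k1, k2, p1, p2, k3] as OpenCV has them; the pictures are not rectified), "T" (4x4, takes a point from camera to world coordinates); the wrist camera has in their place "T_tool_cam" (4x4, takes a point from camera to tool coordinates, whose origin is the TCP and whose axes are the tool frame's). Camera axes: x right, y down, z forward; pixel columns grow to the right and rows downward; lengths in m; the calibration is good to about 2 mm. A picture is of the moment at which its call begins: read the wrist's pose just before it. calibration takes no time and is no camera call.
- manip.job_done(): hands the job in, once; it reports no verdict.
The state is a dict: "time": time; "joint_pos": joint angles; "joint_vel": joint speeds; "joint_efforts": joint torques, N m; "tool_pos": TCP position; "tool_rot": TCP orientation; "contact_force": force on the tool from outside, world axes, zero at the start; "ft_torque": the same for the moment, N m; "gripper_width": opening from 0.0 (shut) to 1.0 (fully open).
Only numpy, scipy, OpenCV 4.12 (cv2) and the standard library are available. Lean on these libraries where they do the work, as an engineer would, in place of code of your own. Each camera call takes 0.05 s, during which the arm holds its last target. There are 200 camera calls.

## Working session

There is one attempt and no reset: what is moved stays moved. The work goes in short steps, Python scripts to look and compute and a tool call to move; the robot and the scene stay as the last step left them, time stands still between calls to the robot, and variables do not carry over. Pictures are saved under pics/ and viewed, about 8 in all and at most 12, crops included, and the job is handed in when it is done.

Besides the shell and the picture viewer there is one more tool, called after "Call:" as name(argument=value, ...) on one line, values as JSON. apply_moves: Moves the arm, as the interface text tells. Its arguments: {"type":"object","properties":{"moves":{"type":"array","items":{"type":"array","items":{"type":"number"}}}},"required":["moves"]}

```bash
ls; mkdir -p pics
python3 - <<'E'
from plant import manip
import cv2,numpy as np
print(manip.tcp_to_tips, manip.state())
for n in ("scene","top"):
    f=manip.grab_frame(n); cv2.imwrite(f"pics/{n}0.png",f)
    c=manip.calibration(n); print(n,np.round(c["mtx"],1).tolist(),c["distortion"],np.round(c["T"],3).tolist())
print(manip.calibration("wrist"))
a=cv2.imread("pics/scene0.png");b=cv2.imread("pics/top0.png")
E
```

```text
pics
0.019 {'time': 0.0, 'joint_pos': array([-1.31999718e+00,  5.33771670e-02,  1.61432578e+00,  4.99163401e-06,
        1.47599629e+00, -1.18977044e-01]), 'joint_vel': array([-0.00051736, -0.00072386, -0.00178354,  0.00140909, -0.00076107,
       -0.00102559]), 'joint_efforts': array([ 4.50918997e-04, -3.93680906e+01, -3.70178533e+01, -1.34038405e-04,
        6.99764933e-03,  1.17621505e-05]), 'tool_pos': array([ 0.22572841, -0.58210155,  0.21653148]), 'tool_rot': array([ 0.12994452, -0.13003913,  0.69579837, -0.6943118 ]), 'contact_force': array([ 0.62802874, -0.50772793,  0.41830373]), 'ft_torque': array([ 0.04660973, -0.05070107, -0.00348009]), 'gripper_width': 1.0002260906721923}
scene [[407.8, 0.0, 258.3], [0.0, 407.8, 194.0], [0.0, 0.0, 1.0]] [-0.03156181  0.          0.          0.          0.        ] [[0.877, -0.376, 0.3, 0.279], [-0.481, -0.673, 0.562, -0.672], [-0.01, -0.637, -0.771, 0.763], [0.0, 0.0, 0.0, 1.0]]
top [[415.0, 0.0, 250.7], [0.0, 415.0, 185.5], [0.0, 0.0, 1.0]] [-0.12175429  0.          0.          0.          0.        ] [[-0.023, -0.996, 0.081, 0.471], [-1.0, 0.022, -0.022, -0.143], [0.02, -0.082, -0.996, 0.959], [0.0, 0.0, 0.0, 1.0]]
{'mtx': array([[290.4038591 ,   0.        , 254.78462299],
       [  0.        , 290.4038591 , 191.78679624],
       [  0.        ,   0.        ,   1.        ]]), 'distortion': array([-0.02722928,  0.        ,  0.        ,  0.        ,  0.        ]), 'T_tool_cam': array([[ 5.77798377e-05,  9.64038605e-01,  2.65762232e-01,
        -6.65574735e-02],
       [-1.19779599e-03, -2.65761975e-01,  9.64037934e-01,
        -1.56302957e-01],
       [ 9.99999281e-01, -3.74030892e-04,  1.13936590e-03,
        -3.73911978e-04],
       [ 0.00000000e+00,  0.00000000e+00,  0.00000000e+00,
         1.00000000e+00]])}
```

View pics/top0.png

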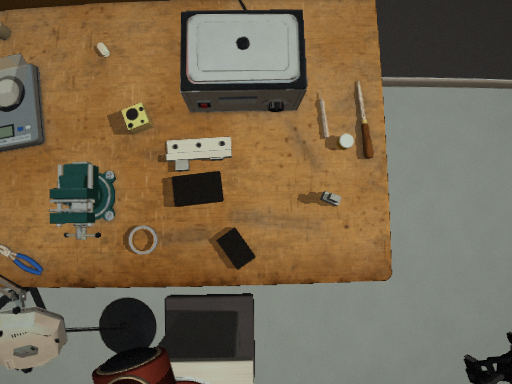

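View pics/scene0.png

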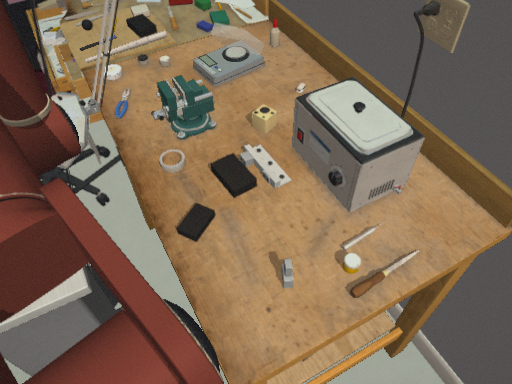

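The top view shows the rail at (198,150), with the thick pad on its left at (180,163), so the thin pad is on the right. Things that could be taken for the block: the large black block (198,189), and a smaller black one (236,248). The spacer could be the grey piece at (330,199). The tape roll is at (143,240), the jar at (346,141) and the pin vise at (323,116).

```bash
cat > h.py <<'E'
from plant import manip
import cv2,numpy as np
from scipy.spatial.transform import Rotation as R
def Rt(s): q=s["tool_rot"]; return R.from_quat([q[1],q[2],q[3],q[0]]).as_matrix()
def camT(n,s=None):
    c=manip.calibration(n)
    if n!="wrist": return c["mtx"],c["distortion"],c["T"]
    T=np.eye(4);T[:3,:3]=Rt(s);T[:3,3]=s["tool_pos"]
    return c["mtx"],c["distortion"],T@c["T_tool_cam"]
def ray(C,px,z):
    p=cv2.undistortPoints(np.float64(px).reshape(-1,1,2),C[0],C[1]).reshape(-1,2)
    d=np.c_[p,np.ones(len(p))]@C[2][:3,:3].T; o=C[2][:3,3]
    return (o+d*((z-o[2])/d[:,2])[:,None])[:,:2]
def proj(C,P):
    i=np.linalg.inv(C[2]); return cv2.projectPoints(np.float64(P).reshape(-1,1,3),cv2.Rodrigues(i[:3,:3])[0],i[:3,3],C[0],C[1])[0].reshape(-1,2)
def rect(xy):
    """min-area rectangle of world points: centre mm, (long,short) mm, angle of long axis rad"""
    (c,(w,h),a)=cv2.minAreaRect(np.float32(xy*1000)); a=np.radians(a)
    if w<h: w,h,a=h,w,a+np.pi/2
    return np.round(c,1),round(w,1),round(h,1),round((a+np.pi/2)%np.pi-np.pi/2,3)
def blobs(mask,amin):
    return [c for c in cv2.findContours(mask,cv2.RETR_EXTERNAL,cv2.CHAIN_APPROX_NONE)[0] if cv2.contourArea(c)>amin]
E
python3 - <<'E'
from h import *
f=cv2.imread("pics/top0.png");C=camT("top");h=cv2.cvtColor(f,cv2.COLOR_BGR2HSV)
dark=(h[...,2]<45).astype(np.uint8)*255; dark[:165]=0;dark[270:]=0;dark[:,:150]=0;dark[:,270:]=0
for c in blobs(dark,200): print("dark",cv2.boundingRect(c),rect(ray(C,c.reshape(-1,2).astype(float),.03)))
g=((h[...,1]<60)&(h[...,2]>90)).astype(np.uint8)*255; g[:130]=0;g[215:]=0;g[:,:160]=0;g[:,360:]=0
for c in blobs(g,20): print("grey",cv2.boundingRect(c),rect(ray(C,c.reshape(-1,2).astype(float),.024)),rect(ray(C,c.reshape(-1,2).astype(float),.03)))
a=cv2.resize(f[120:260,150:250],None,fx=4,fy=4,interpolation=3);b=cv2.resize(f[170:230,300:360],None,fx=6,fy=6,interpolation=3)
o=np.zeros((560,760,3),np.uint8);o[:,:400]=a;o[:360,400:760]=b;cv2.imwrite("pics/crop1.png",o)
E
```

```text
dark (217, 228, 38, 41) (array([ 407.9, -126.1]), 80.2, 49.4, np.float64(0.589))
dark (172, 171, 51, 36) (array([543. , -42.7]), 109.1, 68.1, np.float64(-1.474))
grey (323, 192, 18, 13) (array([ 515.9, -346.6]), 38.3, 20.8, np.float64(1.148)) (array([ 515.6, -345.3]), 38.0, 20.7, np.float64(1.148))
grey (166, 137, 66, 33) (array([624. , -45.8]), 148.4, 69.4, np.float64(-1.531)) (array([623. , -46.4]), 147.5, 69.0, np.float64(-1.531))
grey (339, 134, 15, 14) (array([ 647., -386.]), 32.1, 31.0, np.float64(-0.816)) (array([ 645.9, -384.4]), 31.9, 30.8, np.float64(-0.816))
```

View pics/crop1.png

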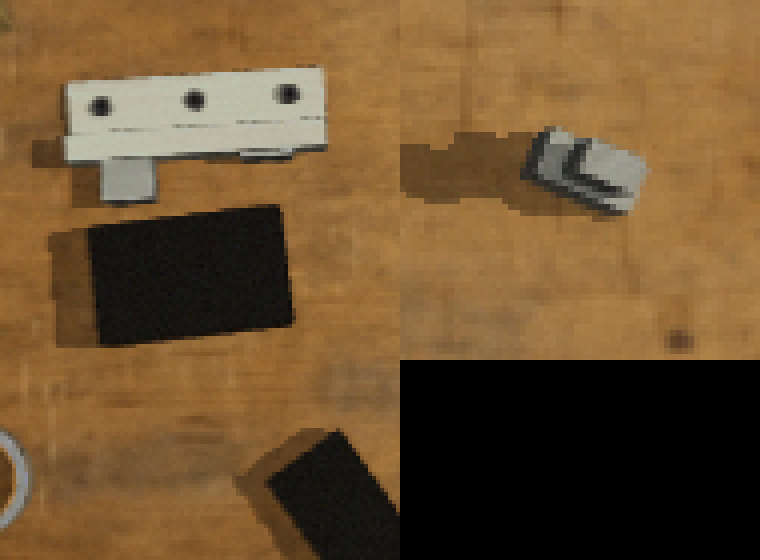

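The crop confirms the choice: the block measures 109x68 mm, the distractor 80x49 mm. The right-hand piece is the upright spacer (foot with stem), and the thin pad shows as a sliver on the right of the rail. Next I hover over the spacer.

```bash
cat >> h.py <<'E'
def goto(p,jaw,s=None):
    """remaining shift (tool mm) and turn (tool rotvec deg) to TCP p with jaws along world angle jaw (mod pi), pointing down"""
    s=s or manip.state();M=Rt(s);best=None
    for a in (jaw,jaw+np.pi):
        y=np.array([0,0,-1.]);z=np.array([np.cos(a),np.sin(a),0]);G=np.c_[np.cross(y,z),y,z]
        r=R.from_matrix(M.T@G).as_rotvec(degrees=True)
        if best is None or np.linalg.norm(r)<np.linalg.norm(best):best=r
    print("shift",np.round(M.T@(np.array(p)-s["tool_pos"])*1000,1),"turn",np.round(best,2),"yaw z",round(float(np.arctan2(M[1,2],M[0,2])),3),"dirs x",np.round(M[:2,0],3))
E
python3 - <<'E'
from h import *
# spacer x axis = long axis -90deg
goto([.515,-.346,.19],1.148-np.pi/2)
goto([.515,-.346,.19],1.148)
E
```

```text
shift [-355.1   27.  -115.6] turn [  0.1  -44.59  -0.05] yaw z -1.201 dirs x [-0.932 -0.361]
shift [-355.1   27.  -115.6] turn [1.000e-01 4.541e+01 3.000e-02] yaw z -1.201 dirs x [-0.932 -0.361]
```

Call:
apply_moves(moves=[[-1,-44.4,3.4,-14.5,0,0,0],[-1,-44.4,3.4,-14.5,0,0,0],[-1,-44.4,3.4,-14.5,0,0,0],[-1,-44.4,3.4,-14.5,0,0,0],[-1,-44.4,3.4,-14.5,0,0,0],[-1,-44.4,3.4,-14.5,0,0,0],[-1,-44.4,3.4,-14.5,0,0,0],[-1,-44.4,3.4,-14.5,0,0,0],[-1,0,0,0,0,-7.43,0],[-1,0,0,0,0,-7.43,0],[-1,0,0,0,0,-7.43,0],[-1,0,0,0,0,-7.43,0],[-1,0,0,0,0,-7.43,0],[-1,0,0,0,0,-7.43,0],[-1,0,0,0,0,0,0],[-1,0,0,0,0,0,0]])

```text
time: 1.7
tool_pos: [0.5149, -0.346, 0.1901]
tool_rot: [0.383, -0.383, 0.595, -0.594]
contact_force: [-0.7, 0.3, -0.4]
gripper_width: 0.996
```

Run:
```python
from h import *
import pickle
s=manip.state();f=manip.grab_frame("wrist");cv2.imwrite("pics/w1.png",f);pickle.dump(s,open("w1.pkl","wb"))
print(s["tool_pos"],s["joint_pos"]);goto([.515,-.346,.19],1.148-np.pi/2,s)
```

```text
[ 0.51494353 -0.3460169   0.19012573] [-7.11535294e-01  6.05417017e-02  1.65130825e+00 -9.28754317e-06
  1.43056855e+00 -2.85935726e-01]
shift [-0.   0.1  0. ] turn [ 0.05 -0.16 -0.01] yaw z -0.426 dirs x [-0.413 -0.911]
```

View pics/w1.png

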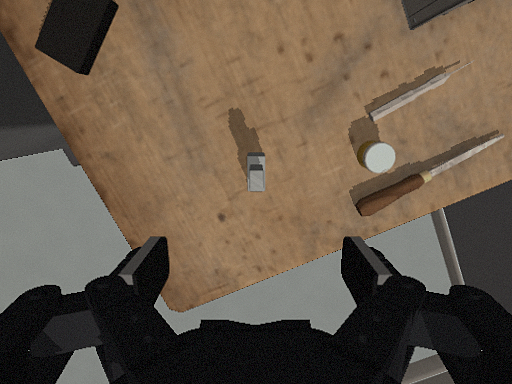

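The wrist view shows the spacer upright at (256,172). The stem top is the brighter lower rectangle near (256,180), and the jaws are already aligned with it.

Run:
```python
from h import *
import pickle
s=pickle.load(open("w1.pkl","rb"));f=cv2.imread("pics/w1.png");C=camT("wrist",s);h=cv2.cvtColor(f,cv2.COLOR_BGR2HSV)
c=(slice(148,198),slice(235,280))
print(h[150:196:2,256,2]);print(h[150:196:2,256,1])
m=np.zeros(f.shape[:2],np.uint8);m[c]=(h[c][...,1]<70)*255
for k in blobs(m,50):
    print(cv2.boundingRect(k)); p=k.reshape(-1,2).astype(float)
    print("all@.032",rect(ray(C,p,.032)))
m=np.zeros(f.shape[:2],np.uint8);m[c]=((h[c][...,1]<70)&(h[c][...,2]>140))*255
for k in blobs(m,20):
    p=k.reshape(-1,2).astype(float);print(cv2.boundingRect(k),"bright@.066",rect(ray(C,p,.066)),"@.032",rect(ray(C,p,.032)))
cv2.imwrite("pics/w1c.png",cv2.resize(f[140:205,225:290],None,fx=8,fy=8,interpolation=0))
# sample: expected projection for centre guess
for ctr in ([.515,-.352],):
    u=np.array([np.cos(1.148),np.sin(1.148)]);print(np.round(proj(C,[[*(np.array(ctr)+d*u),z] for d,z in((.02,.032),(-.02,.032),(.011,.066),(-.011,.066),(-.02,0))]),1))
```

```text
[106  72  62  96 109 109 109  75  59  61  96 145 140 142 152 152 152 145
 147 152 144 144 153]
[103  60  12  16  12   7  14   7   4   4  11  14  13  14  12  13  12   9
  16   8   9 112 108]
(247, 152, 18, 40)
all@.032 (array([ 516.3, -343.4]), 43.8, 19.1, np.float64(1.145))
(250, 171, 15, 20) bright@.066 (array([ 516.8, -345.8]), 19.3, 14.0, np.float64(1.145)) @.032 (array([ 513.8, -353.1]), 21.7, 15.7, np.float64(1.145))
(258, 157, 7, 14) bright@.066 (array([ 527.4, -331.8]), 12.9, 5.8, np.float64(1.153)) @.032 (array([ 525.6, -337.5]), 14.4, 6.5, np.float64(1.153))
[[257.6 161.4]
 [257.6 196.5]
 [257.9 176.1]
 [257.9 197.4]
 [257.4 189.2]]
```

View pics/w1c.png

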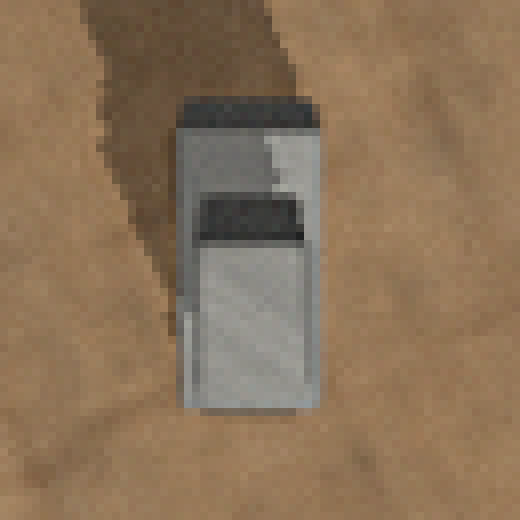

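Run:
```python
from h import *
import pickle
s=pickle.load(open("w1.pkl","rb"));C=camT("wrist",s)
c=ray(C,[[255.9,180.2]],.066)[0];e=ray(C,[[255.6,155.3]],.032)[0]
u=np.array([np.cos(1.146),np.sin(1.146)]);print("stem c",c,"from foot edge",e-.02*u)
print("sizes",1e3*np.linalg.norm(np.diff(ray(C,[[249.3,180],[262.5,180]],.066),axis=0)),1e3*np.linalg.norm(np.diff(ray(C,[[256,169.5],[256,190.6]],.066),axis=0)))
goto([*((c+e-.02*u)/2),.052],1.146-np.pi/2)
```

```text
stem c [ 0.51597019 -0.34494558] from foot edge [ 0.51569709 -0.34503058]
sizes 13.07863631646493 21.454639525986718
shift [ -1.3 138.3   0.4] turn [ 0.03 -0.02 -0.01] yaw z -0.425 dirs x [-0.413 -0.911]
```

Call:
apply_moves(moves=[[-1,-1.3,35,0.4,0,0,0],[-1,0,35,0,0,0,0],[-1,0,35,0,0,0,0],[-1,0,20,0,0,0,0],[-1,0,9.3,0,0,0,0],[0.5,0,0,0,0,0,0],[1,0,0,0,0,0,0],[1,0,0,0,0,0,0],[1,0,0,0,0,0,0],[1,0,0,0,0,0,0],[1,0,0,0,0,0,0],[1,0,0,0,0,0,0],[1,0,0,0,0,0,0],[1,0,0,0,0,0,0]])

```text
time: 3.15
tool_pos: [0.516, -0.3451, 0.0562]
tool_rot: [0.384, -0.384, 0.594, -0.594]
contact_force: [0.3, 0.2, 0.4]
gripper_width: -0.001
```

The width reads 0, so the grasp missed. I'll look.

Run:
```python
from h import *
f=manip.grab_frame("wrist");t=manip.grab_frame("top");s=manip.state();print(s["gripper_width"],s["contact_force"])
g=manip.grab_frame("scene")
o=np.zeros((384,800,3),np.uint8);o[:,:400]=f[:,56:456];o[:,400:]=cv2.resize(g[200:350,220:376],(400,384),interpolation=3)
cv2.imwrite("pics/w2.png",o);cv2.imwrite("pics/t2.png",t)
```

```text
-0.000998060145147826 [-0.30822597 -0.41390577  1.04068891]
```

View pics/w2.png

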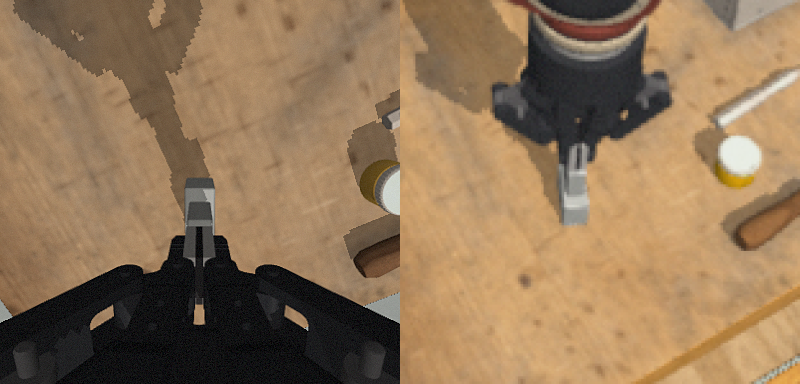

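The fingers seem to be at the stem: there is a gap between them at (200,305). The width reading disagrees, so a small lift will tell.

Call:
apply_moves(moves=[[1,0,-10,0,0,0,0],[1,0,-15,0,0,0,0],[1,0,-15,0,0,0,0],[1,0,0,0,0,0,0],[1,0,0,0,0,0,0]])

```text
time: 3.8
tool_pos: [0.5167, -0.3457, 0.0978]
tool_rot: [-0.384, 0.384, -0.593, 0.595]
contact_force: [0.3, 0.0, -1.5]
gripper_width: 0.002
```

Run:
```python
from h import *
s=manip.state();f=manip.grab_frame("wrist");g=manip.grab_frame("scene");print(s["gripper_width"],s["contact_force"])
o=np.zeros((384,800,3),np.uint8);o[:,:400]=f[:,56:456];o[:,400:]=cv2.resize(g[200:350,220:376],(400,384),interpolation=3)
cv2.imwrite("pics/w3.png",o)
```

```text
0.0023560270890792046 [ 2.50319977e-01  4.64480701e-04 -1.48036841e+00]
```

View pics/w3.png

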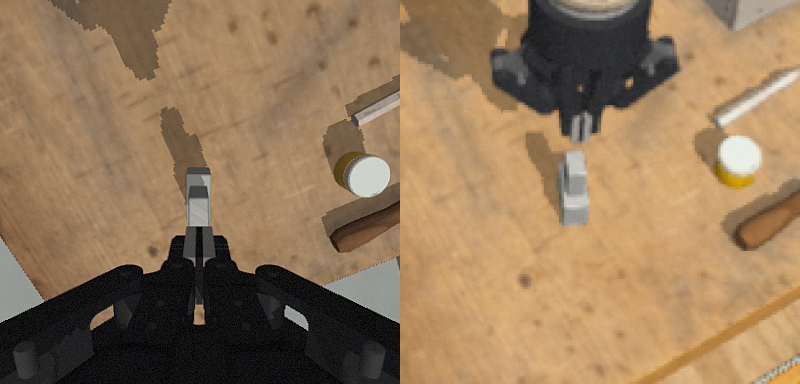

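Run:
```python
from h import *
c=manip.calibration("wrist");C=(c["mtx"],c["distortion"],c["T_tool_cam"])
print("tips in wrist (tool y 0,19,-20)",np.round(proj(C,[[0,.019,0],[0,0,0],[0,-.02,0],[-.011,.019,0],[.011,.019,0]]),1).tolist())
s=manip.state();W=camT("wrist",s);S=camT("scene");T=camT("top")
P=[[.5158,-.345,z] for z in(0,.032,.066)]
print("now wrist pred",proj(W,P).round(1).tolist());print("scene pred",proj(S,P).round(1).tolist());print("top pred",proj(T,P).round(1).tolist())
M=Rt(s);print("scene tips",proj(S,[s["tool_pos"]+M@[0,.019,0]]),"tool y world",M[:,1])
```

```text
tips in wrist (tool y 0,19,-20) [[255.7, 219.5], [255.8, 231.3], [255.9, 246.7], [255.7, 203.2], [255.6, 235.3]]
now wrist pred [[255.5, 188.9], [255.6, 199.3], [255.7, 213.8]]
scene pred [[286.2, 279.6], [286.9, 272.0], [287.7, 263.5]]
top pred [[328.7, 198.2], [331.6, 197.5], [334.9, 196.6]]
scene tips [[287.91516954 260.54932608]] tool y world [-4.60098704e-04  4.07363304e-04 -9.99999811e-01]
```

The spacer has not moved, and its position agrees in the scene view (predicted (287.7,263.5), seen about (288,262)). The fingertips, though, appear well above where the TCP and tip length put them. I'll check that in a zoom with predicted points drawn.

Run:
```python
from h import *
s=manip.state();f=manip.grab_frame("wrist");g=manip.grab_frame("scene");M=Rt(s)
o=np.zeros((600,800,3),np.uint8)
def panel(im,C,x0,y0,w,h,k):
    p=cv2.resize(im[y0:y0+h,x0:x0+w],None,fx=k,fy=k,interpolation=0)
    for y,col in((.019,(0,0,255)),(0,(0,255,0)),(-.02,(255,255,0))):
        for x in(-.011,.011):
            q=(proj(C,[s["tool_pos"]+M@[x,y,0]])[0]-[x0,y0]+.5)*k;cv2.circle(p,tuple(int(v) for v in q),3,col,-1)
    return p
o[:,:400]=panel(f,camT("wrist",s),206,180,100,150,4)
o[:,400:]=panel(g,camT("scene"),255,210,66,100,6)[:600,:396].copy() if 0 else cv2.copyMakeBorder(panel(g,camT("scene"),255,210,66,100,6),0,0,0,4,0)
cv2.imwrite("pics/w4.png",o)
```

```text
(no output)
```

View pics/w4.png

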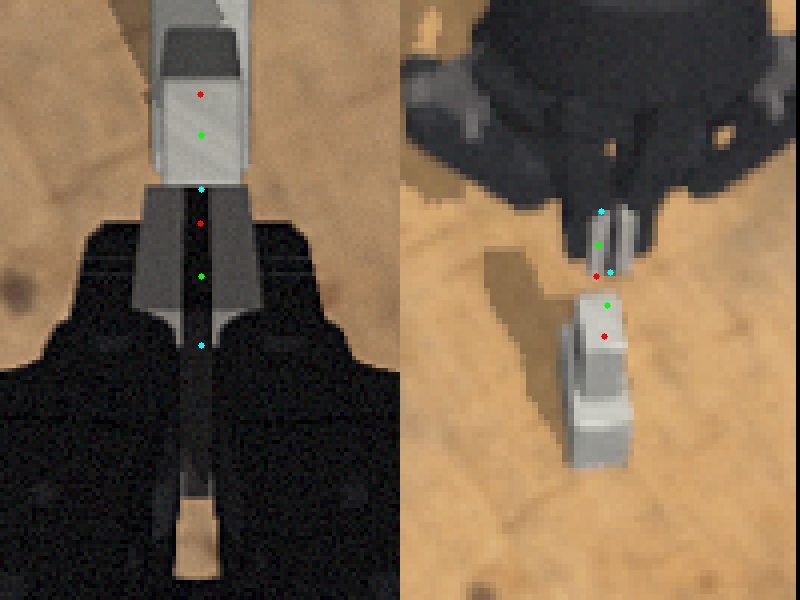

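In both views the shut tips lie at tool y = -0.020, i.e. about 39 mm behind where tcp_to_tips says. The two cameras agree with each other, so I trust the pictures: the fingers closed just above the stem. I'll reopen, raise the arm's target accordingly and re-check the position.

Call:
apply_moves(moves=[[-1,0,0,0,0,0,0],[-1,0,0,0,0,0,0],[-1,0,0,0,0,0,0],[-1,0,0,0,0,0,0],[-1,0,0,0,0,0,0],[-1,0,0,0,0,0,0],[-1,0,0,0,0,0,0]])

```text
time: 4.7
tool_pos: [0.5161, -0.3452, 0.0963]
tool_rot: [-0.384, 0.384, -0.594, 0.594]
contact_force: [-0.7, 0.1, 0.2]
gripper_width: 1.002
```

Run:
```python
from h import *
s=manip.state();print(s["gripper_width"],s["contact_force"],s["tool_pos"])
goto([.5158,-.345,.020],1.146-np.pi/2)
f=manip.grab_frame("wrist");cv2.imwrite("pics/w5.png",f);C=camT("wrist",s);h=cv2.cvtColor(f,cv2.COLOR_BGR2HSV)
c=(slice(150,240),slice(225,290));m=np.zeros(f.shape[:2],np.uint8);m[c]=((h[c][...,1]<70)&(h[c][...,2]>140))*255
for k in blobs(m,50): print(cv2.boundingRect(k),rect(ray(C,k.reshape(-1,2).astype(float),.066)))
```

```text
1.0024897997359878 [-0.69719406  0.07910692  0.23141797] [ 0.5160835  -0.34517643  0.09634432]
shift [-0.  76.3 -0.3] turn [-0.    0.11  0.  ] yaw z -0.423 dirs x [-0.41  -0.912]
(247, 200, 18, 29) (array([ 515.8, -345.6]), 20.2, 11.7, np.float64(1.148))
(258, 176, 10, 31) (array([ 528.8, -333. ]), 21.4, 5.6, np.float64(1.365))
```

Call:
apply_moves(moves=[[-1,0,30,0,0,0,0],[-1,0,25,0,0,0,0],[-1,0,15,0,0,0,0],[-1,0,6,0,0,0,0],[1,0,0,0,0,0,0],[1,0,0,0,0,0,0],[1,0,0,0,0,0,0],[1,0,0,0,0,0,0],[1,0,0,0,0,0,0],[1,0,0,0,0,0,0],[1,0,0,0,0,0,0],[1,0,0,0,0,0,0]])

```text
time: 5.95
tool_pos: [0.5166, -0.3456, 0.0213]
tool_rot: [-0.384, 0.384, -0.593, 0.594]
contact_force: [-0.7, -0.3, 6.0]
gripper_width: 0.155
```

Gripped: 0.155 x 85 is about 13 mm, which fits the 14 mm stem. Next I lift and carry it high to a hover over the gap.

Call:
apply_moves(moves=[[1,0,-10,0,0,0,0],[1,0,-30,0,0,0,0],[1,0,-40,0,0,0,0],[1,-38.6,0,-4.3,0,0,0],[1,-38.6,0,-4.3,0,0,0],[1,-38.6,0,-4.3,0,0,0],[1,-38.6,0,-4.3,0,0,0],[1,-38.6,0,-4.3,0,0,0],[1,-38.6,0,-4.3,0,0,0],[1,-38.6,0,-4.3,0,0,0],[1,0,0,0,0,-7,0],[1,0,0,0,0,-7,0],[1,0,0,0,0,-7,0],[1,0,0,0,0,-6,0],[1,0,0,0,0,0,0],[1,0,0,0,0,0,0],[1,0,0,0,0,0,0]])

```text
time: 7.65
tool_pos: [0.5992, -0.0864, 0.1]
tool_rot: [-0.511, 0.512, -0.488, 0.488]
contact_force: [0.2, 0.5, -1.8]
gripper_width: 0.152
```

Run:
```python
from h import *
import pickle
s=manip.state();f=manip.grab_frame("wrist");pickle.dump(s,open("w6.pkl","wb"));cv2.imwrite("pics/w6.png",f)
print(s["gripper_width"],s["contact_force"],s["tool_pos"]);goto([.6,-.086,.1],.05)
```

```text
0.15168592684946777 [ 0.21967116  0.50159841 -1.83301611] [ 0.59918352 -0.08639207  0.10001327]
shift [-0.4  0.1  0.7] turn [ 0.02 -0.17 -0.01] yaw z 0.047 dirs x [ 0.047 -0.999]
```

View pics/w6.png

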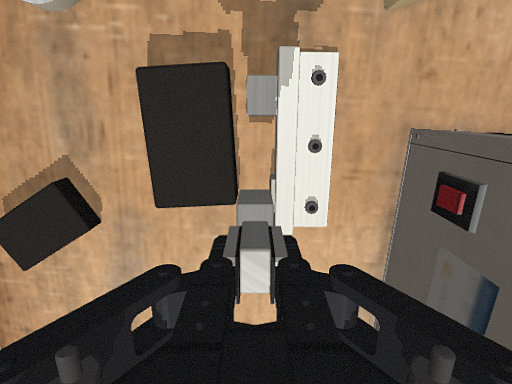

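The spacer is held (−1.8 N, width 0.152). The rail's top front edge runs from about (279,46) to (275,235), the thick pad's face is at column 247 (rows 76-115), the thin pad edge is near (272,178), and the block's right side is at columns 228-238. I'll measure these.

Run:
```python
from h import *
import pickle
s=pickle.load(open("w6.pkl","rb"));f=cv2.imread("pics/w6.png");C=camT("wrist",s);h=cv2.cvtColor(f,cv2.COLOR_BGR2HSV);S=h[...,1].astype(int);V=h[...,2].astype(int)
dark=(V<48).astype(np.uint8)*255;dark[:50]=0;dark[215:]=0;dark[:,:125]=0;dark[:,245:]=0
for c in blobs(dark,2000): print("block",rect(ray(C,c.reshape(-1,2).astype(float),.03)))
def edge(rows,x0,x1,thr):  # first col where V rises above thr going right (subpixel)
    out=[]
    for r in rows:
        v=V[r,x0:x1]
        i=np.argmax(v>thr); 
        if i>0: out.append([x0+i-1+(thr-v[i-1])/(v[i]-v[i-1]),r])
    return np.array(out)
def line(p,z):
    w=ray(C,p,z);vx,vy,x,y=cv2.fitLine(np.float32(w),cv2.DIST_HUBER,0,.001,.001).ravel();vx,vy=(vx,vy) if vy>0 else (-vx,-vy)
    return np.array([x,y]),np.array([vx,vy]),np.arctan2(-vx,vy)
e=edge(range(120,228),268,292,215)
o,d,a=line(e,.024);print("rail front yaw",round(a,4),o,e[::20].round(1).tolist())
print("row150",V[150,262:284],S[150,262:284]);print("row190",V[190,262:290],S[190,262:290])
print("row95",V[95,240:282]);print("col262",V[70:122,262]);print("railends col292",V[40:52,292],V[228:242,285])
print("bk row95",edge([60],125,250,60))
```

```text
block (array([545.8, -41.9]), 108.1, 68.6, np.float64(-1.475))
rail front yaw 0.0449 [ 0.6152009  -0.06135111] [[277.8, 120.0], [277.5, 140.0], [277.0, 160.0], [276.6, 180.0], [276.4, 203.0], [275.5, 223.0]]
row150 [184 185 184 187 190 190 191 191 188 191 143 124 111  77 109 203 241 240
 236 236 235 236] [108 117 112 110 109 115 115 112 117 116 112 123  87  26  16  20  12  12
  12  11  12  10]
row190 [ 88  90  89  82  91  84  90  92  59 155 197 205 184 110 183 236 237 232
 233 237 236 235 235 232 230 232 232 232] [14  8 11  6 22  3  6 22  4 10 10 11 12 19 20 11 14 11 13 13 12 12 12 13
 13 13 12 11]
row95 [192 193 188 191 190 193 159 142 144 146 145 146 148 142 138 138 140 141
 146 144 150 147 144 146 144 143 144 138 137 143 141 141 137 137 140 145
 141  74 135 167 241 238]
col262 [121 119 117 121 125 122 147 145 140 149 141 141 141 145 147 141 145 146
 148 140 140 145 145 143 146 144 139 141 143 140 140 144 143 145 141 143
 143 135 142 140 142 141 145 144 133 104 116 132 131 128 124 121]
railends col292 [119 115 119 120 119 117 151 183 183 181 183 179] [234 231 231 232 233 244 203  82  13  22  13  20  10  28]
bk row95 []
```

```bash
python3 - <<'E'
from h import *
import pickle
s=pickle.load(open("w6.pkl","rb"));C=camT("wrist",s)
a=.0449;ux=np.array([np.cos(a),np.sin(a)]);uy=np.array([-np.sin(a),np.cos(a)]);o=np.array([.6152,-.06135])
r=lambda px,z=.024:(lambda p:np.round([1e3*(p-o)@ux,1e3*(p-o)@uy],1))(ray(C,[px],z)[0])
print("thick face",r([245.8,95]),"thick ends",r([262,75.5]),r([262,114.4]),"rail +end",r([292,45.6]),"thin face",r([270.5,190]),"thin face/rail",r([275.3,190]),"thin +end",r([272.5,177]))
b=np.array([.5458,-.0419]);print("block centre in (rail)",1e3*(b-o)@ux,1e3*(b-o)@uy)
yc=(r([262,75.5])[1]+r([262,114.4])[1])/2-40
print("mid from thick",yc,"from end",r([292,45.6])[1]-75)
for m in (yc,):
    O=o+uy*m/1e3;print("rail origin",O);t=O+ux*-.0155+uy*-.04;print("target spacer",t);goto([*t,.1],a)
    q=(b-O);print("block y rel rail",1e3*q@uy,"rear face gap mid",-24-(1e3*q@ux+34))
# where is the held spacer: stem top seen and TCP projection (z of stem top = tcp+.045)
P=s["tool_pos"]
E
python3 - <<'E'
import cv2
f=cv2.imread("pics/w6.png");cv2.imwrite("pics/w6c.png",cv2.resize(f[165:305,205:315],None,fx=4,fy=4,interpolation=0))
E
```

```text
thick face [-24.8  55.3] thick ends [-12.6  69.3] [-12.4  40.9] rail +end [ 9.3 90. ] thin face [ -4.8 -19.7] thin face/rail [ -0.8 -19.7] thin +end [-3.4 -8.7]
block centre in (rail) -68.45704460715932 22.545410700481906
mid from thick 15.099999999999994 from end 15.0
rail origin [ 0.61452224 -0.04626522]
target spacer [ 0.60083326 -0.08692062]
shift [0.6 0.1 1.5] turn [ 0.02  0.13 -0.01] yaw z 0.047 dirs x [ 0.047 -0.999]
block y rel rail 7.445410700481909 rear face gap mid 10.457044607159304
```

View pics/w6c.png

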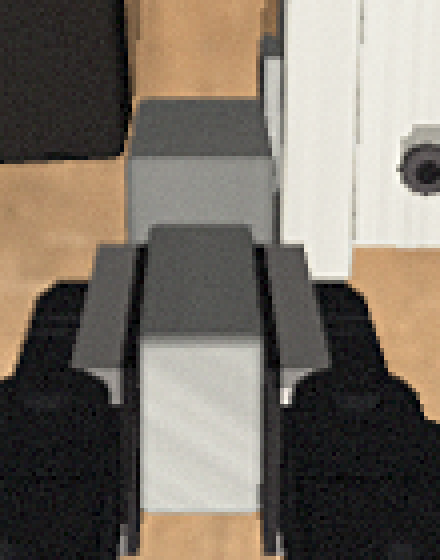

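Run:
```python
from h import *
import pickle
s=pickle.load(open("w6.pkl","rb"));C=camT("wrist",s);M=Rt(s)
w=lambda px,z:ray(C,[px],z)[0]
st=w([255,270.8],.145);ft=w([254.6,203.8],.111);u=np.array([-np.sin(.047),np.cos(.047)])
L=lambda p:np.round(1e3*(M.T@(np.r_[p,0]-np.r_[s["tool_pos"][:2],0]))[[0,2]],1)
print("stem centre rel tool x,z",L(st),"foot",L(ft-.02*u))
print("sizes",1e3*np.linalg.norm(w([239.5,270],.145)-w([270.2,270],.145)),1e3*np.linalg.norm(w([236.5,204],.111)-w([272.5,204],.111)))
a=.0449;ux=np.array([np.cos(a),np.sin(a)]);uy=np.array([-np.sin(a),np.cos(a)]);o=np.array([.6152,-.06135])
t=o+ux*-.0175+uy*(.015-.04);print("target",t);goto([*t,.0225],a)
```

```text
stem centre rel tool x,z [-1.2 -0.5] foot [-0.5 -0.7]
sizes 13.221184121858013 18.913497746051227
target [ 0.59883976 -0.08711029]
shift [ 0.7 77.6 -0.5] turn [ 0.02  0.13 -0.01] yaw z 0.047 dirs x [ 0.047 -0.999]
```

Call:
apply_moves(moves=[[1,1.6,0,0,0,0.13,0],[1,0,25,0,0,0,0],[1,0,25,0,0,0,0],[1,0,15,0,0,0,0],[1,0,8,0,0,0,0],[1,0,3,0,0,0,0],[1,0,1.5,0,0,0,0],[1,0,0,0,0,0,0],[1,0,0,0,0,0,0]])

```text
time: 8.6
tool_pos: [0.6004, -0.0883, 0.024]
tool_rot: [0.512, -0.511, 0.488, -0.489]
contact_force: [0.4, 0.5, -2.5]
gripper_width: 0.158
```

Call:
apply_moves(moves=[[1,0,1,0,0,0,0],[1,0,0.7,0,0,0,0],[1,0,0,0,0,0,0],[1,0,0,0,0,0,0]])

```text
time: 9.0
tool_pos: [0.5998, -0.0881, 0.0214]
tool_rot: [0.511, -0.511, 0.488, -0.489]
contact_force: [0.4, 0.2, -0.5]
gripper_width: 0.151
```

Call:
apply_moves(moves=[[1,0,0.5,0,0,0,0],[1,0,0,0,0,0,0],[1,0,0,0,0,0,0]])

```text
time: 9.3
tool_pos: [0.5998, -0.0881, 0.0213]
tool_rot: [0.511, -0.511, 0.488, -0.488]
contact_force: [-2.5, 1.8, 3.5]
gripper_width: 0.157
```

Landed (+3.5 N). Release, then rise and check.

Call:
apply_moves(moves=[[0.4,0,0,0,0,0,0],[0,0,0,0,0,0,0],[-1,0,0,0,0,0,0],[-1,0,0,0,0,0,0],[-1,0,0,0,0,0,0],[-1,0,0,0,0,0,0],[-1,0,0,0,0,0,0],[-1,0,-15,0,0,0,0],[-1,0,-35,0,0,0,0],[-1,0,-40,0,0,0,0],[-1,25,0,0,0,0,0],[-1,0,0,0,0,0,0],[-1,0,0,0,0,0,0]])

```text
time: 10.6
tool_pos: [0.6007, -0.1131, 0.1113]
tool_rot: [0.511, -0.511, 0.489, -0.489]
contact_force: [0.6, 0.0, -0.7]
gripper_width: 0.999
```

Run:
```python
from h import *
import pickle
s=manip.state();f=manip.grab_frame("wrist");pickle.dump(s,open("w7.pkl","wb"));cv2.imwrite("pics/w7.png",f)
t=manip.grab_frame("scene");cv2.imwrite("pics/s7.png",t)
print(s["gripper_width"],s["contact_force"],s["tool_pos"])
C=camT("wrist",s);print(proj(C,[[.5988,-.0871,z] for z in(.032,.066)]))
o=np.zeros((560,800,3),np.uint8);p=cv2.resize(f[40:180,190:310],None,fx=4,fy=4,interpolation=0);o[:,:480]=p
q=cv2.resize(t[140:200,205:285],None,fx=4,fy=4,interpolation=3);o[:240,480:800]=q;cv2.imwrite("pics/w7c.png",o)
```

```text
0.9990683277756512 [ 0.6101072   0.03881375 -0.66060366] [ 0.60073325 -0.11313305  0.11133969]
[[254.61690763 163.63227332]
 [254.60974927 171.93861063]]
```

View pics/w7c.png

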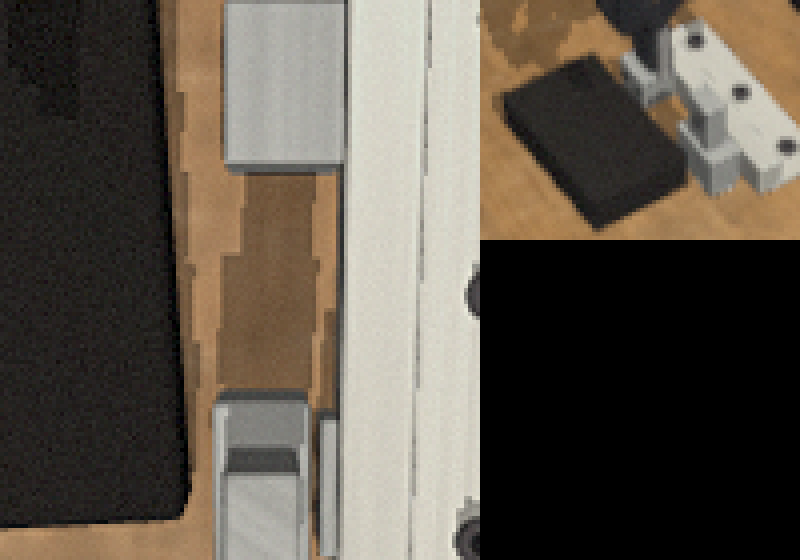

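The view shows the spacer upright in the gap in front of the thin pad, parallel to the rail, clear of the block. Now I check centring and work out the push pose.

Run:
```python
from h import *
import pickle
s=pickle.load(open("w7.pkl","rb"));C=camT("wrist",s);f=cv2.imread("pics/w7.png");V=cv2.cvtColor(f,cv2.COLOR_BGR2HSV)[...,2].astype(int)
a=.0449;ux=np.array([np.cos(a),np.sin(a)]);uy=np.array([-np.sin(a),np.cos(a)]);o=np.array([.6152,-.06135])+uy*.015
r=lambda px,z:(lambda p:np.round([1e3*(p-o)@ux,1e3*(p-o)@uy],1))(ray(C,[px],z)[0])
print("spacer +y end (want -20)",r([255,140],.032),"thin +end (-25)",r([272,144],.024),"thick -end (25)",r([262,80],.024))
print("spacer faces",r([243.5,150],.032),r([267.3,150],.032),"lower",r([243.6,175],.032),r([267,175],.032),"thin face",r([269.7,160],.024),"thick face",r([245.7,60],.024),"rail face",r([275,160],.024))
for z in (165,185,190,195): print(z,V[z,236:276])
print("col255",V[160:215,255])
dark=(V<48).astype(np.uint8)*255;dark[180:]=0;dark[:,245:]=0;dark[:,:110]=0
for c in blobs(dark,2000): print("block",rect(ray(C,c.reshape(-1,2).astype(float),.03)),cv2.boundingRect(c))
```

```text
spacer +y end (want -20) [-17.2 -20.8] thin +end (-25) [ -3.1 -24.8] thick -end (25) [-11.7  25.4]
spacer faces [-26.5 -28.8] [ -7.3 -28.8] lower [-26.7 -49.5] [ -7.3 -49.5] thin face [ -4.8 -38.3] thick face [-24.5  40.1] rail face [ -0.3 -38.3]
165 [ 17 158 170 161 160 153 158 139 171 121 136 178 183 179 178 179 174 171
 169 168 164 168 169 170 171 171 169 172 139 146 161 123  62  35 142 177
 175 159  86 156]
185 [169 170 175 172 175 172 173 128 151 125 144 170 177 179 179 174 176 175
 175 181 179 183 179 178 177 173 180 168 149 177 165 126 152 165 170 176
 115  66 145 191]
190 [166 171 171 171 173 174 169 161 160 154 157 146 154 158 157 152 156 151
 157 156 155 155 157 161 163 161 160 160 158 160 162 158 161 160 160 176
 110  43 148 196]
195 [175 177 182 181 182 180 175 172 165 159 147 148 149 157 161 159 154 152
 151 155 150 155 153 155 156 159 157 154 152 157 160 164 162 158 160 161
 145  70 152 203]
col255 [166 170 167 171 167 168 170 174 179 179 184 177 173 178 186 181 178 176
 172 173 173 177 174 180 181 181 173 189 157 156 156 152 156 153 154 155
 155 153 151 156 155 155 158 165 167 166 163 163 160 164 165 168 161 165
 165]
block (array([545.7, -42.1]), 108.2, 68.6, np.float64(-1.473)) (137, 26, 101, 148)
```

The spacer is centred within about 1 mm, parallel and upright; the block has not moved. Next, to the front of the block with the jaws spread along the rail, for a two-point push.

Run:
```python
from h import *
a=.0449;ux=np.array([np.cos(a),np.sin(a)]);uy=np.array([-np.sin(a),np.cos(a)]);O=np.array([.6145,-.0463])
t=O-.130*ux+.004*uy;print(t);goto([*t,.11],a-np.pi/2)
```

```text
[ 0.48445148 -0.04813907]
shift [ -69.5    0.2 -112.6] turn [ 2.000e-02 -8.993e+01 -1.000e-01] yaw z 0.046 dirs x [ 0.046 -0.999]
```

Call:
apply_moves(moves=[[-0.5,-23.2,0,-37.5,0,0,0],[-0.5,-23.2,0,-37.5,0,0,0],[-0.5,-23.1,0,-37.6,0,0,0],[-0.5,0,0,0,0,8.19,0],[-0.5,0,0,0,0,8.19,0],[-0.5,0,0,0,0,8.19,0],[-0.5,0,0,0,0,8.19,0],[-0.5,0,0,0,0,8.19,0],[-0.5,0,0,0,0,8.19,0],[-0.5,0,0,0,0,8.19,0],[-0.5,0,0,0,0,8.19,0],[-0.5,0,0,0,0,8.19,0],[-0.5,0,0,0,0,8.19,0],[-0.5,0,0,0,0,8.19,0],[-0.5,0,40,0,0,0,0],[-0.5,0,30,0,0,0,0],[-0.5,0,0,0,0,0,0],[-0.5,0,0,0,0,0,0]])

```text
time: 12.5
tool_pos: [0.4843, -0.0482, 0.0401]
tool_rot: [0.015, -0.017, 0.707, -0.707]
contact_force: [0.1, 0.7, 1.2]
gripper_width: 0.748
```

Run:
```python
from h import *
s=manip.state();print(s["joint_pos"].round(2),s["contact_force"],s["tool_pos"],s["gripper_width"])
goto([.4845,-.0481,-.012],.0449-np.pi/2)
g=manip.grab_frame("scene");f=manip.grab_frame("wrist");cv2.imwrite("pics/w8.png",f);cv2.imwrite("pics/s8.png",g)
```

```text
[-0.25 -0.1   2.07  0.    1.17  1.27] [0.08907149 0.6888556  1.19581986] [ 0.48430103 -0.04821938  0.04010439] 0.7475117437422534
shift [-0.3 52.1 -0.1] turn [0.04 0.   0.12] yaw z -1.526 dirs x [-0.999 -0.045]
```

Call:
apply_moves(moves=[[-0.5,0,20,0,0,0,0],[-0.5,0,15,0,0,0,0],[-0.5,0,6,0,0,0,0],[-0.5,0,4,0,0,0,0],[-0.5,0,0,0,0,0,0]])

```text
time: 13.1
tool_pos: [0.4856, -0.0489, -0.0037]
tool_rot: [-0.016, 0.015, -0.707, 0.707]
contact_force: [0.7, 1.1, -0.7]
gripper_width: 0.749
```

Call:
apply_moves(moves=[[-0.5,0,3,0,0,0,0],[-0.5,0,3,0,0,0,0],[-0.5,0,1,0,0,0,0],[-0.5,0,0,0,0,0,0],[-0.5,0,0,0,0,0,0]])

```text
time: 13.6
tool_pos: [0.4851, -0.0488, -0.0113]
tool_rot: [-0.016, 0.016, -0.707, 0.707]
contact_force: [-0.0, -0.2, 0.7]
gripper_width: 0.749
```

Run:
```python
from h import *
s=manip.state();print(s["contact_force"],s["tool_pos"])
f=manip.grab_frame("wrist");g=manip.grab_frame("scene");cv2.imwrite("pics/s9.png",g);cv2.imwrite("pics/w9.png",f)
V=cv2.cvtColor(f,cv2.COLOR_BGR2HSV)[...,2]
C=camT("wrist",s)
a=.0449;ux=np.array([np.cos(a),np.sin(a)]);uy=np.array([-np.sin(a),np.cos(a)]);O=np.array([.6145,-.0463])
W=lambda x,y,z:[*(O+ux*x/1e3+uy*y/1e3),z]
print(proj(C,[W(-24,40,.024),W(-4,-40,.024),W(-34,7,.03),W(-102,7,.03),W(0,0,.024)]).round(1).tolist())
```

```text
[-0.01219252 -0.17154632  0.74583637] [ 0.48508792 -0.04876105 -0.0113455 ]
[[156.0, 4.4], [376.0, -57.2], [244.6, 28.8], [246.1, 209.0], [264.2, -71.5]]
```

Call:
apply_moves(moves=[[-0.5,-4,0,0,0,0,0],[-0.5,-4,0,0,0,0,0],[-0.5,-2,0,0,0,0,0],[-0.5,-2,0,0,0,0,0],[-0.5,-2,0,0,0,0,0],[-0.5,-2,0,0,0,0,0],[-0.5,-2,0,0,0,0,0]])

```text
time: 14.4
tool_pos: [0.5029, -0.0478, -0.0115]
tool_rot: [0.016, -0.016, 0.707, -0.707]
contact_force: [-1.0, 0.1, 0.2]
gripper_width: 0.747
```

Call:
apply_moves(moves=[[-0.5,-2,0,0,0,0,0],[-0.5,-2,0,0,0,0,0],[-0.5,-1,0,0,0,0,0],[-0.5,0,0,0,0,0,0]])

```text
time: 14.8
tool_pos: [0.5083, -0.0478, -0.0113]
tool_rot: [-0.016, 0.016, -0.707, 0.707]
contact_force: [-0.7, 0.3, -0.2]
gripper_width: 0.75
```

```bash
cat > chk.py <<'E'
from h import *
s=manip.state();f=manip.grab_frame("wrist");t=manip.grab_frame("top");g=manip.grab_frame("scene")
for n,i in(("w",f),("t",t),("s",g)): cv2.imwrite(f"pics/{n}_{s['time']:.1f}.png",i)
V=cv2.cvtColor(f,cv2.COLOR_BGR2HSV)[...,2].astype(int);C=camT("wrist",s)
a=.0449;ux=np.array([np.cos(a),np.sin(a)]);uy=np.array([-np.sin(a),np.cos(a)]);O=np.array([.6145,-.0463])
r=lambda p,z:np.c_[(ray(C,p,z)-O)@ux,(ray(C,p,z)-O)@uy]*1e3
e=[]
for c in range(140,370,6):
    v=V[:120,c]; k=np.where((v[:-1]>=60)&(v[1:]<60))[0]
    if len(k): e.append([c,k[-1]+.5])
q=r(np.float64(e),.03);m=np.abs(q[:,0]-np.median(q[:,0]))<6;p=np.polyfit(q[m,1],q[m,0],1)
print(s["time"],s["contact_force"].round(1),s["ft_torque"].round(2),s["tool_pos"].round(4),"rear edge: yaw rel rail",round(-p[0],4),"x at y=40,-34:",np.polyval(p,[40,-34]).round(1),"n",m.sum(),"y range",q[m,1].min().round(),q[m,1].max().round())
print("front face by TCP",((s["tool_pos"][:2]-O)@ux*1e3+11).round(1))
E
python3 chk.py
```

```text
14.8 [-0.7  0.3 -0.2] [0.03 0.01 0.03] [ 0.5083 -0.0478 -0.0113] rear edge: yaw rel rail -0.0093 x at y=40,-34: [-40.5 -41.2] n 39 y range -40.0 48.0
front face by TCP -95.2
```

Run:
```python
from h import *
f=cv2.imread("pics/w_14.8.png");V=cv2.cvtColor(f,cv2.COLOR_BGR2HSV)[...,2]
for c in (160,200,255,300,340): print(c,V[0:384:6,c])
w=cv2.imread("pics/w9.png");V=cv2.cvtColor(w,cv2.COLOR_BGR2HSV)[...,2]
for c in (160,255,340): print("before",c,V[0:384:6,c])
```

```text
160 [253 242 236 239 240 239 240 242 240 237 240 242 183  61  53  53  58  54
  57  56  56  58  54  59  56  55  52  53  57  59  55  51  57  62  58  55
  58  60  39  46  36  31  29 121 109  56  33  35  37  36  37  35  27  37
  40  34  32  29  31  21  32  37  33  34]
200 [252 108 113 161 156 154 152 158 157 156 155 153 144  92  50  57  58  64
  56  58  58  55  57  60  62  60  55  57  56  60  61  60  55  64  60  66
  62  55  40  45  63 172 157 228 236 233 233 232 227 228 233 235 226 223
  46  23  35  33  25  40  36  36  39  37]
255 [252 105 105 110 235 233 176 176 169 177 178 175 177 187  55  54  55  65
  54  59  61  56  55  60  59  52  55  60  60  61  56  57  61  57  57  62
  60  65  62  63  38 182 161 234 236 233 233 233 229 230 235 225 203 222
 174  34  37  36  38  33  36  31  41  29]
300 [252 107 107 107 170 188 161 177 177 175 175 177 175 179  54  60  56  54
  58  58  59  58  59  60  62  63  55  59  63  59  53  55  64  58  63  60
  62  58  58  53  38 183 177 251 240 234 233 230 230 229 220 223 229 235
  36  31  28  41  36  35  31  32  32  36]
340 [252 219 237 179 195 194 194 194 192
[... 340 characters left out ...]
3  63  69  69  74  66  67  64  68  71  65
 177 181 192 204 190  38  35 143 131  65  40  40  40  47  39  37  50  43
  40  39  38  39  43  36  34  38  42  38]
before 255 [205 201 203 206 208 252 145  70  67  72  61  72  69  70  72  67  62  71
  65  72  67  69  65  69  69  66  73  69  68  67  74  69  71  72  66  36
 196 205 201 195 198 191 195 248 250 246 234 236 233 212 233 230 226 227
 207  31  47  40  43  43  41  51  40  38]
before 340 [253 196 115 114 114 212  64  65  65  65  70  65  66  69  74  69  68  67
  71  73  70  68  71  67  70  66  68  69  69  66  71  67  70  68  56 243
 248 248 248 248 179 137 136 153  25  58  60  58  42  43  44  38  35  36
  43  37  40  41  35  37  40  41  36  46]
```

```bash
sed -i 's/^    v=V\[:120,c\].*/    v=cv2.blur(V.astype(np.float32),(1,3))[:120,c]; k=np.where((v[:-1]>=85)\&(v[1:]<85)\&(np.array([v[i+4:i+24].max() if i<90 else 999 for i in range(119)])<85))[0]/; s/k\[-1\]+.5/k[0]+.5/' chk.py
cat >> chk.py <<'E'
fe=[]
for c in (240,255,270):
    v=V[150:300,c];k=np.where(v>100)[0]
    if len(k): fe.append([c,150+k[0]])
print("front edge",r(np.float64(fe),.03).round(1).tolist(),fe)
E
python3 chk.py; sed 's/^s=manip.*/s=manip.state();s["tool_pos"]=np.array([.48509,-.04876,-.01135]);f=cv2.imread("pics\/w9.png");t=g=f/; s/^for n,i.*//' chk.py > chk0.py; python3 chk0.py
```

```text
14.95 [ 0.1 -0.7 -0.2] [ 0.02 -0.03 -0.01] [ 0.5082 -0.0478 -0.0112] rear edge: yaw rel rail 0.0059 x at y=40,-34: [-28.4 -28. ] n 39 y range -39.0 46.0
front face by TCP -95.2
front edge [[-94.9, 9.7], [-94.9, 3.2], [-94.9, -3.3]] [[240, np.int64(244)], [255, np.int64(244)], [270, np.int64(244)]]
15.1 [-0.4 -0.3 -0.6] [-0.   -0.03 -0.05] [ 0.4851 -0.0488 -0.0114] rear edge: yaw rel rail 0.0545 x at y=40,-34: [-38.6 -34.6] n 39 y range -37.0 45.0
front face by TCP -118.4
front edge [[-103.3, 9.6], [-102.9, 3.3], [-102.5, -3.0]] [[240, np.int64(212)], [255, np.int64(211)], [270, np.int64(210)]]
```

The block is now square (0.006 rad) with its rear edge at −28 mm; about 4 mm remain.

Call:
apply_moves(moves=[[-0.5,-1,0,0,0,0,0],[-0.5,-1,0,0,0,0,0],[-0.5,-1,0,0,0,0,0],[-0.5,-1,0,0,0,0,0],[-0.5,0,0,0,0,0,0]])

```text
time: 15.6
tool_pos: [0.5113, -0.0475, -0.0116]
tool_rot: [0.015, -0.016, 0.707, -0.707]
contact_force: [-6.8, 0.5, 4.2]
gripper_width: 0.748
```

```bash
python3 chk.py
```

```text
15.6 [-6.8  0.5  4.2] [-0.17  0.79 -0.1 ] [ 0.5113 -0.0475 -0.0116] rear edge: yaw rel rail 0.0039 x at y=40,-34: [-25.3 -25. ] n 39 y range -39.0 46.0
front face by TCP -92.2
front edge [[-92.0, 9.8], [-92.0, 3.3], [-92.1, -3.2]] [[240, np.int64(245)], [255, np.int64(245)], [270, np.int64(245)]]
```

Call:
apply_moves(moves=[[-0.5,-0.7,0,0,0,0,0],[-0.5,0,0,0,0,0,0],[-0.5,-0.7,0,0,0,0,0],[-0.5,0,0,0,0,0,0],[-0.5,0,0,0,0,0,0]])

```text
time: 16.25
tool_pos: [0.5112, -0.0476, -0.0117]
tool_rot: [0.014, -0.018, 0.707, -0.707]
contact_force: [-12.2, -1.1, 8.6]
gripper_width: 0.752
```

```bash
python3 chk.py
```

```text
16.25 [-12.2  -1.1   8.6] [-0.31  1.62 -0.19] [ 0.5112 -0.0476 -0.0117] rear edge: yaw rel rail 0.0042 x at y=40,-34: [-25.3 -25. ] n 39 y range -39.0 46.0
front face by TCP -92.3
front edge [[-91.9, 9.8], [-91.9, 3.3], [-91.9, -3.2]] [[240, np.int64(245)], [255, np.int64(245)], [270, np.int64(245)]]
```

Call:
apply_moves(moves=[[-0.5,-0.7,0,0,0,0,0],[-0.5,-0.7,0,0,0,0,0],[-0.5,-0.6,0,0,0,0,0],[-0.5,0,0,0,0,0,0],[-0.5,0,0,0,0,0,0]])

```text
time: 16.9
tool_pos: [0.511, -0.0475, -0.0117]
tool_rot: [0.012, -0.02, 0.707, -0.707]
contact_force: [-19.5, -1.7, 17.4]
gripper_width: 0.75
```

```bash
python3 chk.py
python3 - <<'E'
import cv2,glob,numpy as np
n=sorted(glob.glob("pics/w_16*")+glob.glob("pics/w_17*"))[-1];print(n)
f=cv2.imread(n);g=cv2.imread(n.replace("w_","s_"));t=cv2.imread(n.replace("w_","t_"))
o=np.zeros((600,800,3),np.uint8)
o[:300,:800]=cv2.resize(f[0:120,96:416],(800,300),interpolation=3)
o[300:,:400]=cv2.resize(g[130:205,195:295],(400,300),interpolation=3);o[300:,400:]=cv2.resize(t[130:220,150:270],(400,300),interpolation=3)
cv2.imwrite("pics/final.png",o)
E
```

```text
16.9 [-19.5  -1.7  17.4] [-0.46  2.86 -0.32] [ 0.511  -0.0475 -0.0117] rear edge: yaw rel rail 0.002 x at y=40,-34: [-25.2 -25.1] n 39 y range -38.0 46.0
front face by TCP -92.4
front edge [[-91.8, 9.8], [-91.8, 3.3], [-91.8, -3.1]] [[240, np.int64(245)], [255, np.int64(245)], [270, np.int64(245)]]
pics/w_16.9.png
```

View pics/final.png

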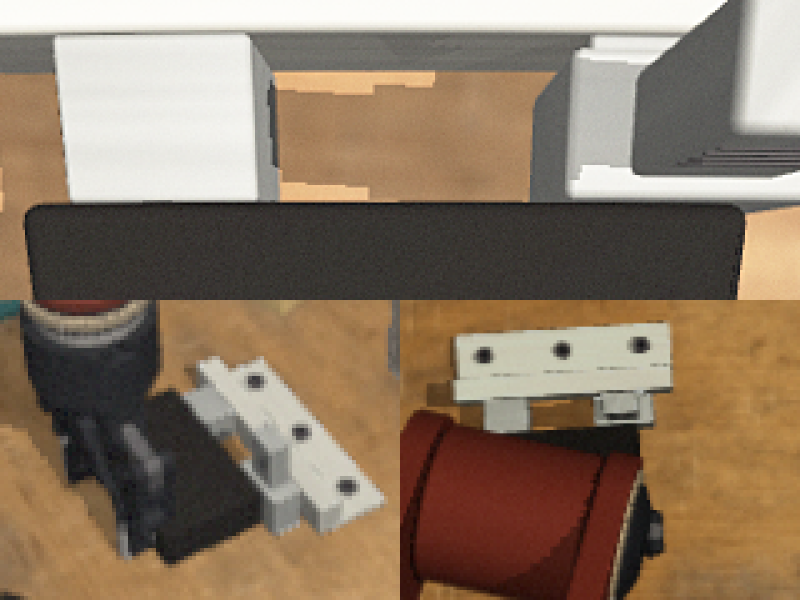

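The final view shows the block's rear edge straight against the thick pad (left) and the spacer (right). The spacer is upright, flat against the thin pad, and the gripper is pressing. I'll hold briefly to check that it is steady, check the bystanders, and hand in.

Call:
apply_moves(moves=[[-0.5,0,0,0,0,0,0],[-0.5,0,0,0,0,0,0],[-0.5,0,0,0,0,0,0],[-0.5,0,0,0,0,0,0],[-0.5,0,0,0,0,0,0]])

```text
time: 17.55
tool_pos: [0.511, -0.0476, -0.0117]
tool_rot: [0.012, -0.02, 0.707, -0.707]
contact_force: [-20.2, -1.1, 17.1]
gripper_width: 0.75
```

```bash
python3 chk.py
python3 - <<'E'
import cv2,numpy as np
a=cv2.imread("pics/top0.png");b=cv2.imread("pics/t_16.9.png")
a0=cv2.imread("pics/scene0.png");b0=cv2.imread("pics/s_16.9.png")
for n,A,B,(x0,y0,x1,y1) in(("jar",a,b,(334,130,358,152)),("vise",a,b,(314,90,332,140)),("tape top",a,b,(125,222,162,258)),("tape scene",a0,b0,(156,146,188,174)),("small block scene",a0,b0,(174,200,218,242))):
    print(n,"mean diff",np.abs(A[y0:y1,x0:x1].astype(int)-B[y0:y1,x0:x1]).mean().round(1))
from plant import manip
manip.job_done()
E
```

```text
17.55 [-20.2  -1.1  17.1] [-0.39  2.87 -0.21] [ 0.511  -0.0476 -0.0117] rear edge: yaw rel rail 0.0024 x at y=40,-34: [-25.2 -25.1] n 39 y range -39.0 46.0
front face by TCP -92.4
front edge [[-91.8, 9.8], [-91.8, 3.3], [-91.8, -3.1]] [[240, np.int64(245)], [255, np.int64(245)], [270, np.int64(245)]]
jar mean diff 8.3
vise mean diff 7.7
tape top mean diff 42.1
tape scene mean diff 4.7
small block scene mean diff 3.8
the job is handed in; nothing more can be done
```

I stood the spacer upright in the wide gap and released it, centred on the thin pad to about 1 mm. I then pushed the block home from its front with the two spread fingers and handed in at about 17.6 s, still pressing.

**Final checks**
- **Block:** its rear edge is within 0.002–0.004 rad of the rail. It measures 25.2 mm and 25.1 mm from the rail at the two ends; 24 mm is nominal, and the thick pad's face itself measured 24.5–24.8 mm.
- **Contact:** the last picture shows the block against both the thick pad and the spacer. It stopped moving as the push rose.
- **Push:** steady at about 20 N. There is also an unexplained 17 N upward on the tool, probably fingertip contact or friction.
- **Bystanders:** the jar, pin vise and tape roll show no sign of having moved. The tape's top-view check disagreed (difference 42), which I put down to the arm covering it. The scene view of the tape is unchanged (4.7).

**What went wrong:** the first grasp closed above the stem. The fingertips sit about 39 mm further back than `manip.tcp_to_tips` implies, so I corrected from two cameras and the second grasp held.

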